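# Start the cool-down of a dry-block heater

## Task

The heater has finished its run: start its cool-down. First take the amber bottle off the blue lid and stand it upright in the white tray without dropping it, then turn the yellow selector knob clockwise from the red dot until it clicks past its detent to the blue dot, and only after that raise the lid half way, to about 45 degrees, and let it stand there. Leave the flask in the tray, the white bottle, the tip box and the tube rack where they stand.

Things in the scene. Friction and masses are not known exactly. Their poses are not given: they have to be found in the camera images.
- heater: White dry-block heater, fixed. Origin on the bench; x points from panel to hinge (away from the robot at yaw 0), y left. Body x -50 to 150 mm, 220 wide, 115 high. In front a grey panel slopes 25 degrees down to the robot, from x -50, height 110 to x -177, height 51 mm; the knob is in its middle, red dot 37 degrees left of straight up the slope, blue dot 37 degrees right.
- knob_grip (a point): Grip point on the axis of the yellow knob: skirt 68 mm across, 8 high, on it a bar 64 mm long, 16 wide, 34 high with a black pointer line. The point is 29 mm above the panel, 14 mm below the bar's top. z: out of the panel on the knob's axis (25 degrees from vertical, leaning to the robot); x: along the bar to the pointer end; y: across the bar. The axes turn with the knob.
- knob (a joint): Knob angle, rad, growing clockwise seen facing the panel. 0 = pointer at the red dot, 1.3 = at the blue dot. Starts at -0.15 to 0.25 and stays where left below 0.4; then a spring detent resists (up to about 0.3 N m; let go before 0.75 it springs back to 0.4), gives way at 0.8 (the click) and drives the knob on by itself to 1.2, beyond which it stays where left. Stops at -0.3 and 1.45.
- lid (a joint): Lid angle in rad: 0 = shut, growing as its front edge is raised; 0.785 = 45 degrees. Stop at 1.7. The hinge is stiff: the lid (350 g) stays where it is left; raising takes about 6 N at the handle.
- lid_handle (a point): Middle of the lid's handle bar: dark, round, 12 mm thick, 100 mm long across the heater, a leg at each end, free space under it. Its centre line is 35 mm above the lid's upper face, 155 mm from the hinge and 30 mm behind the lid's front edge. Axes of the lid: y along the bar, x to the hinge, z up from the lid's face.
- lid_hinge (a point): Middle of the hinge line at the lid's far edge, 117 mm above the bench, level with the lid's underside. The line runs along y; raising the front turns the lid about +y. The lid is blue, 185 mm deep, 216 wide, 12 thick; shut, its top is 129 mm above the bench.
- bottle: Amber bottle with an orange cap, 56 mm across its body, body 70 mm high, cap 44 mm across, 105 mm high in all, about 0.3 kg. Origin in the centre of its foot, z up. It stands on the shut lid behind the handle.
- tray: White open tray, heavy, fixed to the bench: 210 mm (its x) by 120 mm (its y), walls 18 mm high and 4 mm thick, floor 4 mm thick. Origin under its centre. The green flask stands in its +x half; the -x half is empty. It is to the left or to the right of the heater.
- flask: Green flask with a white cap, 50 mm across, 100 mm high, standing in the tray: leave it alone. Origin in the centre of its foot.
- media: White bottle with a red cap, 64 mm across, 95 mm high, on the bench close beside the heater's panel: leave it alone. Origin in the centre of its foot.
- tipbox: Grey box with a green lid, 82 by 62 mm, 67 mm high, on the bench close beside the heater's panel, on the other side: leave it alone. Origin in the centre of its foot.
- rack: Green rack of capped tubes, 180 mm (its x) by 85 mm, 109 mm high, on the other side of the heater from the tray: leave it alone. Origin in the centre of its foot.

How it is judged:
On the way, in this order (a step that is already met when the one before it is completed fails the run):
1. the amber bottle stands upright in the tray, let go (x of bottle in the frame of tray between -0.09 and 0.09 m and y of bottle in the frame of tray between -0.045 and 0.045 m and z of bottle in the frame of tray below 0.012 m and angle between bottle's own z axis and vertical below 0.15 rad and contact force between the fingers and bottle below 0.1 N and linear speed of bottle below 0.03 m/s), for 0.2 s.
2. the knob has clicked past its detent to the blue dot while the lid is still shut (value of joint knob between 1.08 and 1.5 rad and value of joint lid below 0.1 rad), for 0.2 s.
3. the lid is raised half way (value of joint lid between 0.645 and 0.925 rad), for 0.2 s.
At the end, for the whole second after the job is handed in: The amber bottle stands upright (within 9 degrees) on the tray's floor, at rest; the knob is past its click, at the blue dot (beyond 1.08 rad); the lid stands still at 45 degrees, give or take 8; nothing else has been shifted (all of step 3 and x of bottle in the frame of tray between -0.09 and 0.09 m and y of bottle in the frame of tray between -0.045 and 0.045 m and z of bottle in the frame of tray below 0.012 m and angle between bottle's own z axis and vertical below 0.15 rad and value of joint knob between 1.08 and 1.5 rad and linear speed of bottle below 0.03 m/s and velocity of joint lid between -0.05 and 0.05 rad/s); the robot touches nothing.
It fails at once if the flask in the tray or the tube rack is shifted more than 25 mm or tipped over (distance of any of flask, rack from where it was at the start of the episode above 0.025 m or angle between any of flask, rack's own z axis and vertical above 0.4 rad).
It fails at once if the white bottle or the tip box is shifted more than 25 mm or tipped over (distance of any of media, tipbox from where it was at the start of the episode above 0.025 m or angle between any of media, tipbox's own z axis and vertical above 0.4 rad).
It fails at once if the amber bottle is tipped more than 35 degrees (angle between bottle's own z axis and vertical above 0.61 rad).
It fails at once if the amber bottle is dropped or thrown: it moves faster than 0.5 m/s while the fingers do not touch it (contact force between the fingers and bottle below 0.1 N and linear speed of bottle above 0.5 m/s).
It also fails if it takes over 66 s, if anything falls off the work surface, if the arm or the gripper's body presses on something with over 40 N, if the wrist force passes 120 N, or if a joint passes its speed limit or range.

## Robot

A 6-joint arm with a two-finger parallel gripper is mounted at the origin on the work surface. World frame = base frame: x ahead of the robot, y to its left, z up, the work surface at z = 0. Lengths are in m, angles in rad, forces in N, time in s.
With the tool pointing down it reaches from about 0.375 to 0.9 m from the base axis. Payload 3.1 kg.
Tool frame: the origin (TCP) lies where the fingers leave the gripper's body, on its centre line; the fingertips stand 73 mm ahead of it and the grasp point (between the pads) lies 54 mm ahead of it; z points along the fingers, y is the line along which they close (so a half turn about z gives the same grasp; the last joint's range is limited). The gripper opens to 85 mm and grips with 20 to 120 N. Pads are 22 mm wide; open, the fingers measure 114 mm over their backs; the gripper's body (76 mm by 85 mm) begins 54 mm behind the grasp point. The pads swing forward as they close: fully open they stand 13 mm farther back than shut.
Start: joints at [1.141, 0.527, 1.433, -0, 1.181, -0.178], TCP at [0.156, 0.605, 0.304] pointing down, gripper open.
Joint ranges: [-3.08, 3.08], [-0.75, 2.2], [0.22, 2.44], [-1.43, 4.57], [0, 2.65], [-2.85, 2.85]. Speed limits (rad/s): [2.79, 2.79, 3.14, 3.14, 3.14, 3.14].

## Interface

Orientations are given as a unit quaternion [x, y, z, w].
In Python, from station import manip gives the robot as it stands.
- The arm moves only by the shell command python3 -m crank 'ROWS' [FORCE]. ROWS is JSON, a list of rows, each an object with "dp": the shift along the tool's x, y, z normalised to -1 to 1, where 1 is 50 cm, a list of three; "delta_rot": the turn, a rotation vector about the tool's x, y, z normalised to -1 to 1, where 1 is 2 pi rad, a list of three; "fingers": the opening, from -1 (shut) to 1 (fully open). A call has 1 to 12 rows; each row shifts and turns the commanded pose from where the row before left it, along the tool's axes as they then stand; what a row does not reach is not made up. A row lasts 1/12 s, in which the tool goes at most 41.7 mm and 7.16 degrees, less where a joint would pass 70% of its speed; a pose out of reach is approached as far as the arm can. A call with a number of a shift or a turn outside -1 to 1 is refused whole. A call with a gripper value outside its range is refused whole. The fingers move at their own pace and stop on an object; FORCE is the grip in N (left out, the last holds). Time passes only in rows, so rows that do not move let the fingers close. It gives the time, the measured TCP pose, the force, the opening and the grip force at its end, in the units of the state.
- manip.sense(): the state, without advancing time (a new reading comes with each control period).
- manip.snapshot(name): name is "scene" or "top" or "wrist"; returns (picture, depth): 480x640x3 uint8, red, green, blue; 480x640 float32, m along the optical axis (not along the pixel's ray), 0 where there is no reading.
- manip.camera_model(name): a dict with "fx", "fy", "cx", "cy" (pixels), "k1" (the pictures are not rectified: a ray, as slopes to the right and down, at radius r is drawn at 1 + k1 r^2 times it, then the intrinsics apply), "origin" and "attitude" of the camera in the world. Camera axes: x right, y up, looking along -z (the intrinsics and any distortion apply to the point x, -y, -z); pixel columns grow to the right and rows downward; lengths in m; the calibration is good to about 2 mm. A picture is of the moment at which its call begins: read the wrist's pose just before it. camera_model takes no time and is no camera call; for the wrist camera it gives the pose at the moment of the call.
- manip.sign_off(): hands the job in; it is judged then, once.
The state is a dict: "t": time; "q": joint angles; "qd": joint speeds; "tau": joint torques, N m; "tcp_pos": TCP position; "tool_rot": TCP orientation; "force": force on the tool from outside, world axes, zero at the start; "ft_torque": the same for the moment, N m; "finger_gap": opening from 0.0 (shut) to 1.0 (fully open); "gripper_force": force on a finger pad.
Only numpy, scipy, OpenCV 4.12 (cv2) and the standard library are available. Lean on these libraries where they do the work, as an engineer would, in place of code of your own. Each camera call takes 0.05 s, during which the arm holds its last target. There are 200 camera calls.

## Working session

There is one attempt and no reset: what is moved stays moved. The work goes in short steps, Python scripts to look and compute and a shell command to move; the robot and the scene stay as the last step left them, time stands still between calls to the robot, and variables do not carry over. Pictures are saved under pics/ and viewed, at most 10 in all, crops included, and the job is handed in when it is done.

```bash
mkdir -p pics; ls
cat > h.py <<'E'
import numpy as np, cv2
from scipy.spatial.transform import Rotation as R
from station import manip
def cam(n):
    m=manip.camera_model(n); a=np.array(m["attitude"],float)
    m["R"]=a if a.shape==(3,3) else R.from_quat(a).as_matrix(); m["o"]=np.array(m["origin"]); return m
def rays(m,uv):
    uv=np.asarray(uv,float).reshape(-1,1,2)
    K=np.array([[m["fx"],0,m["cx"]],[0,m["fy"],m["cy"]],[0,0,1.]])
    p=cv2.undistortPoints(uv,K,np.array([m["k1"],0,0,0.]))[:,0]
    return np.c_[p[:,0],-p[:,1],-np.ones(len(p))]@m["R"].T   # scaled: depth 1
def onz(m,uv,z):
    d=rays(m,uv); return m["o"]+d*((z-m["o"][2])/d[:,2])[:,None]
def cloud(m,depth):
    v,u=np.mgrid[0:480,0:640]; d=rays(m,np.c_[u.ravel(),v.ravel()])
    P=m["o"]+d*depth.reshape(-1,1); P[depth.ravel()==0]=np.nan; return P.reshape(480,640,3)
E
python3 - <<'E'
from h import *
for n in("scene","top"):
    m=cam(n);p,d=manip.snapshot(n);cv2.imwrite(f"pics/{n}0.png",p[:,:,::-1]);np.savez(f"{n}0.npz",p=p,d=d)
    print(n,{k:m[k] for k in("fx","cx","cy","k1","origin","attitude")})
s=manip.sense();print(s)
E
```

```text
pics
scene {'fx': 454.4538109643842, 'cx': 322.0712274830138, 'cy': 248.90322869797785, 'k1': 0.03351813409489797, 'origin': array([ 1.16637447, -0.73071003,  0.92058727]), 'attitude': array([0.39844662, 0.13044095, 0.28869415, 0.86074452])}
top {'fx': 439.6134826390292, 'cx': 315.16619419173963, 'cy': 236.9597055499375, 'k1': -0.029058835603186832, 'origin': array([0.55426122, 0.01407571, 1.11279408]), 'attitude': array([ 0.01889749, -0.03076562, -0.70091698,  0.7123284 ])}
{'t': 0.1, 'q': array([ 1.14049649e+00,  5.28327608e-01,  1.43375762e+00, -1.29541130e-05,
        1.18138991e+00, -1.78507933e-01]), 'qd': array([-0.0008529 , -0.0024627 , -0.00389045, -0.00144125, -0.00177976,
        0.00093677]), 'tau': array([ 4.84706088e-04, -4.43304455e+01, -1.78587270e+01, -1.72391369e-04,
        3.88439919e-03, -3.65024235e-06]), 'tcp_pos': array([0.15548157, 0.60484078, 0.30306462]), 'tool_rot': array([ 1.25561146e-01,  9.92085436e-01, -8.99761694e-04, -2.76397990e-04]), 'force': array([-0.35537865,  0.36564483, -0.19266929]), 'ft_torque': array([0.00175136, 0.02275365, 0.02192684]), 'gripper_force': 0.0, 'finger_gap': 1.00273865861966}
```

View pics/top0.png

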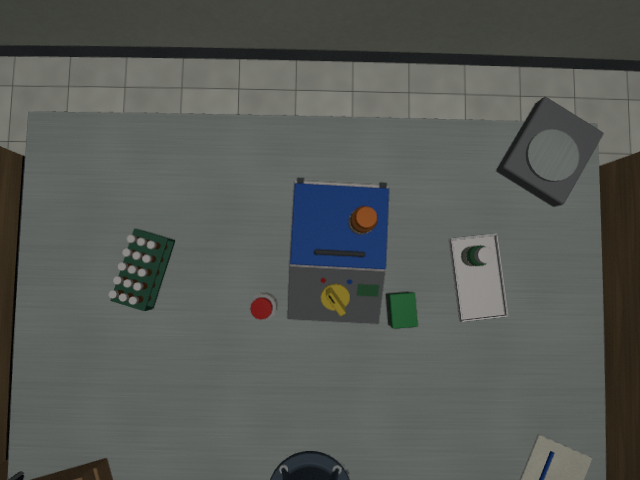

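View pics/scene0.png

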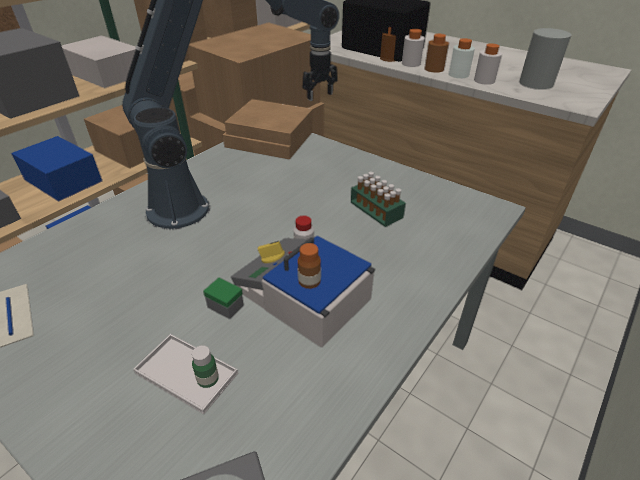

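The top view shows the bottle cap at (364,217), handle bar at (313–365,253), and knob at (335,297) with its bar pointing up-left to the red dot (323,280). The tray is at (479,277) with the flask at (475,255) in its far half, so its near half is empty. The scene view shows the same layout.

Run:
```python
from h import *
def hsvm(p,lo,hi): return cv2.inRange(cv2.cvtColor(p,cv2.COLOR_RGB2HSV),np.array(lo),np.array(hi))>0
D={n:np.load(n+"0.npz") for n in("scene","top")}
M={n:cam(n) for n in D}; C={n:cloud(M[n],D[n]["d"]) for n in D}
p=D["top"]["p"];c=C["top"]
def roi(m,x0,x1,y0,y1):
    r=np.zeros_like(m);r[y0:y1,x0:x1]=m[y0:y1,x0:x1];return r
def stat(name,m,c):
    q=c[m];q=q[~np.isnan(q).any(1)];print(name,m.sum(),"med",np.median(q,0).round(4),"lo",np.percentile(q,3,0).round(4),"hi",np.percentile(q,97,0).round(4));return q
blue=roi(hsvm(p,(105,130,50),(130,255,255)),280,400,170,275);q=stat("lid",blue,c)
cn=max(cv2.findContours(blue.astype(np.uint8),0,2)[0],key=cv2.contourArea)
box=cv2.boxPoints(cv2.minAreaRect(cn));print("lidbox",onz(M["top"],box,.129).round(4).tolist())
cap=roi(hsvm(p,(3,120,80),(15,255,255)),340,385,195,240);q=stat("cap",cap,c)
ztop=np.percentile(q[:,2],80);t=q[q[:,2]>ztop-.012];print("captop",len(t),t.mean(0).round(4),((t.min(0)+t.max(0))/2).round(4))
ye=roi(hsvm(p,(22,120,80),(32,255,255)),310,360,270,325);q=stat("knob",ye,c)
white=roi((p.min(2)>130)&hsvm(p,(0,0,120),(180,40,255)),440,520,225,330)
cn=max(cv2.findContours(white.astype(np.uint8),0,2)[0],key=cv2.contourArea)
rb=cv2.minAreaRect(cn);box=cv2.boxPoints(rb);b=onz(M["top"],box,.018);print("tray",b.round(4).tolist(),b.mean(0).round(4));stat("tr",white,c)
dk=roi(p.max(2)<70,305,375,245,262);q=stat("handle",dk,c)
# scene cap
p2=D["scene"]["p"];c2=C["scene"]
cap2=roi(hsvm(p2,(3,120,80),(15,255,255)),295,325,240,262);stat("cap2",cap2,c2)
for n,(x0,x1,y0,y1) in dict(top=(280,400,265,325)).items():
    for nm,m in(("red",roi(hsvm(p,(0,150,80),(4,255,255)),315,330,272,288)),("blue",roi(hsvm(p,(105,130,50),(130,255,255)),342,356,276,288))):
        if m.any(): stat(nm,m,c)
img=cv2.resize(p[265:330,280:400,::-1],None,fx=6,fy=6,interpolation=2);cv2.imwrite("pics/k.png",img)
```

```text
lid 6700 med [ 0.6469 -0.0455  0.1289] lo [ 0.5641 -0.1569  0.1256] hi [0.7362 0.0448 0.1325]
lidbox [[0.5634, 0.0538, 0.129], [0.7462, 0.0472, 0.129], [0.7382, -0.1686, 0.129], [0.5549, -0.1591, 0.129]]
cap 358 med [ 0.6584 -0.102   0.2337] lo [ 0.6402 -0.1206  0.2279] hi [ 0.6768 -0.0838  0.2365]
captop 350 [ 0.6588 -0.1018  0.2336] [ 0.6585 -0.1022  0.231 ]
knob 640 med [ 0.4876 -0.052   0.0973] lo [ 0.4555 -0.0795  0.0756] hi [ 0.5158 -0.021   0.1268]
tray [[0.6312, -0.3454, 0.018], [0.6467, -0.4531, 0.018], [0.4466, -0.477, 0.018], [0.4323, -0.3703, 0.018]] [ 0.5392 -0.4115  0.018 ]
tr 2956 med [ 0.5228 -0.4147  0.0041] lo [ 4.413e-01 -4.725e-01  1.000e-04] hi [ 0.6316 -0.3627  0.1039]
handle 269 med [ 0.5876 -0.0531  0.1689] lo [ 0.5824 -0.1041  0.1288] hi [ 0.5934 -0.0035  0.1729]
cap2 336 med [ 0.6645 -0.1106  0.2332] lo [ 0.6415 -0.1238  0.2052] hi [ 0.6822 -0.0866  0.2376]
red 15 med [ 0.5269 -0.022   0.0996] lo [ 0.5231 -0.0257  0.0944] hi [ 0.5306 -0.0173  0.1018]
blue 17 med [ 0.5254 -0.0822  0.097 ] lo [ 0.5208 -0.0866  0.0935] hi [ 0.5279 -0.0773  0.1018]
```

View pics/k.png

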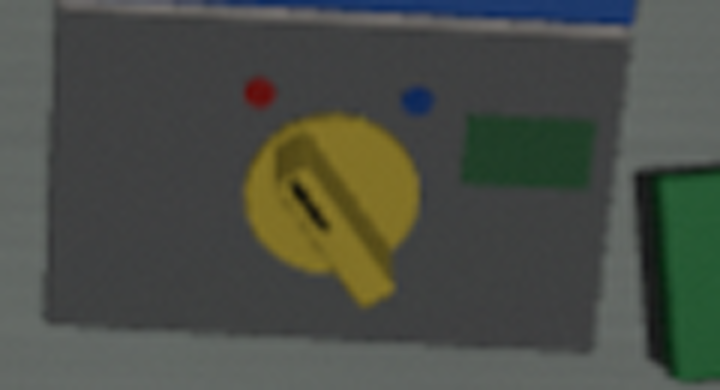

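The heater yaw is about −2.4°, the bottle is at (0.6585, −0.102), and the tray target is about (0.485, −0.418). First I square the tool to the world axes, then start the travel.

```bash
python3 -m crank '[{"dp":[0,0,-0.05],"delta_rot":[0,0,-0.0134],"fingers":1},{"dp":[0,0,-0.05],"delta_rot":[0,0,-0.0134],"fingers":1},{"dp":[0,0,0],"delta_rot":[0,0,-0.0134],"fingers":1},{"dp":[-0.045,-0.064,0],"delta_rot":[0,0,0],"fingers":1},{"dp":[-0.045,-0.064,0],"delta_rot":[0,0,0],"fingers":1},{"dp":[-0.045,-0.064,0],"delta_rot":[0,0,0],"fingers":1},{"dp":[-0.045,-0.064,0],"delta_rot":[0,0,0],"fingers":1},{"dp":[-0.045,-0.064,0],"delta_rot":[0,0,0],"fingers":1},{"dp":[-0.045,-0.064,0],"delta_rot":[0,0,0],"fingers":1},{"dp":[-0.045,-0.064,0],"delta_rot":[0,0,0],"fingers":1},{"dp":[-0.045,-0.064,0],"delta_rot":[0,0,0],"fingers":1},{"dp":[-0.045,-0.064,0],"delta_rot":[0,0,0],"fingers":1}]' 40
python3 -m crank '[{"dp":[-0.045,-0.064,0],"delta_rot":[0,0,0],"fingers":1},{"dp":[-0.045,-0.064,0],"delta_rot":[0,0,0],"fingers":1},{"dp":[-0.045,-0.064,0],"delta_rot":[0,0,0],"fingers":1},{"dp":[-0.045,-0.064,0],"delta_rot":[0,0,0],"fingers":1},{"dp":[-0.045,-0.064,0],"delta_rot":[0,0,0],"fingers":1},{"dp":[-0.045,-0.064,0],"delta_rot":[0,0,0],"fingers":1},{"dp":[-0.045,-0.064,0],"delta_rot":[0,0,0],"fingers":1},{"dp":[-0.045,-0.064,0],"delta_rot":[0,0,0],"fingers":1},{"dp":[0,0,0],"delta_rot":[0,0,0],"fingers":1},{"dp":[0,0,0],"delta_rot":[0,0,0],"fingers":1}]'
```

```text
t: 1.1
tcp_pos: [0.3589, 0.3157, 0.3537]
tool_rot: [-0.001, 1.0, -0.0, -0.0]
force: [0.2, 0.4, -0.1]
finger_gap: 1.002
gripper_force: 0.0
t: 1.93
tcp_pos: [0.5394, 0.0597, 0.3532]
tool_rot: [0.002, 1.0, 0.0, -0.001]
force: [-0.8, 1.0, -0.1]
finger_gap: 0.999
gripper_force: 0.0
```

Run:
```python
from h import *
m=cam("wrist");p,d=manip.snapshot("wrist");np.savez("w1.npz",p=p,d=d,o=m["o"],R=m["R"]);cv2.imwrite("pics/w1.png",p[:,:,::-1])
print(m["o"],m["R"].round(2).tolist(),m["fx"],m["cx"],m["cy"],m["k1"])
h=cv2.cvtColor(p,cv2.COLOR_RGB2HSV);c=cloud(m,d)
for n,lo,hi in(("cap",(3,120,80),(15,255,255)),("yellow",(22,120,80),(32,255,255))):
    k=cv2.inRange(h,np.array(lo),np.array(hi))>0;q=c[k];q=q[~np.isnan(q).any(1)]
    if len(q): print(n,len(q),np.median(q,0).round(4),np.percentile(q,2,0).round(4),np.percentile(q,98,0).round(4))
```

```text
[0.4665738  0.06048632 0.4229085 ] [[0.0, -0.96, -0.29], [1.0, 0.0, 0.0], [0.0, -0.29, 0.96]] 357.8336982936368 319.670445835718 237.94858593340624 -0.05375602897313005
cap 1359 [ 0.6316 -0.09    0.1765] [ 0.4788 -0.1136  0.0147] [0.6729 0.4024 0.2347]
yellow 4268 [ 0.4856 -0.0462  0.0955] [ 0.4532 -0.0794  0.0753] [ 0.5157 -0.0192  0.1269]
```

View pics/w1.png

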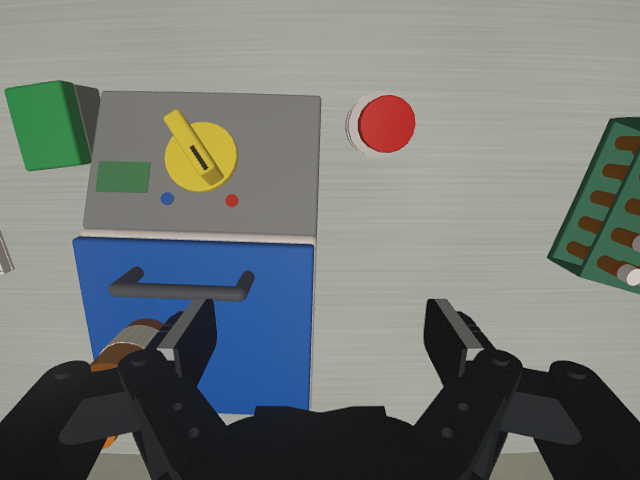

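The wrist view (image down is +x) shows the knob at (200,155) with its pointer end by the red dot (232,200) and the handle at (180,288). The white bottle is at (385,123). From this picture I fit the panel plane and get the knob's axis and bar angle.

Run:
```python
from h import *
z=np.load("w1.npz");m=cam("wrist");p=z["p"];c=cloud(m,z["d"]);h=cv2.cvtColor(p,cv2.COLOR_RGB2HSV)
y=cv2.inRange(h,np.array((22,120,80)),np.array((32,255,255)))>0; y[:,:150]=0;y[:,250:]=0
pan=np.zeros(y.shape,bool);pan[105:220,105:310]=1;pan&=(h[:,:,1]<30)&(p.max(2)>70)
q=c[pan];q=q[~np.isnan(q).any(1)];q0=q.mean(0)
n=np.linalg.svd(q-q0,full_matrices=False)[2][2]; n*=np.sign(n[2])
r=(q-q0)@n;q=q[abs(r)<.004];q0=q.mean(0);n=np.linalg.svd(q-q0,full_matrices=False)[2][2];n*=np.sign(n[2])
print("normal",n.round(4),"tilt",np.degrees(np.arccos(n[2])).round(2),"yaw",np.degrees(np.arctan2(-n[1],-n[0])).round(2),"len",len(q))
up=np.array([0,0,1])-n*n[2];up/=np.linalg.norm(up);rt=np.cross(up,n)
Y=c[y];Y=Y[~np.isnan(Y).any(1)];hh=(Y-q0)@n
print("heights",np.percentile(hh,[5,25,50,75,95]).round(4))
u=(Y-q0)@up;v=(Y-q0)@rt
def w(a,b,k): return (q0+a*up+b*rt+k*n).round(4)
s=(hh<.014)&(hh>.003); sk=(cv2.minEnclosingCircle(np.c_[u[s],v[s]].astype(np.float32)));print("skirt",sk,w(*sk[0],0),"grip",w(*sk[0],.029))
b=hh>.036; rect=cv2.minAreaRect(np.c_[u[b],v[b]].astype(np.float32));print("bartop",rect,w(*rect[0],.029),b.sum())
bp=cv2.boxPoints(rect);e=[bp[1]-bp[0],bp[2]-bp[1]];e=max(e,key=np.linalg.norm);e=e*np.sign(e[0])
a=np.degrees(np.arctan2(e[1],e[0]));print("bar angle right of up",a,"knob",np.radians(a+37))
for nm,lo,hi,(x0,x1) in(("red",(0,150,80),(6,255,255),(220,245)),("blue",(100,120,50),(130,255,255),(155,180))):
    k=np.zeros(y.shape,bool);k[190:212,x0:x1]=1;k&=cv2.inRange(h,np.array(lo),np.array(hi))>0
    D=c[k]-q0;print(nm,k.sum(),(D@up).mean(),(D@rt).mean())
print("up",up.round(3),"rt",rt.round(3))
dk=np.zeros(y.shape,bool);dk[280:300,115:245]=1;dk&=(p.max(2)<75);H=c[dk];H=H[H[:,2]>.155]
print("handle",np.median(H,0).round(4),H.min(0).round(4),H.max(0).round(4))
```

```text
normal [-0.4227  0.0149  0.9062] tilt 25.02 yaw -2.02 len 17238
heights [0.0078 0.0087 0.0095 0.0406 0.0425]
skirt ((-0.001958532491698861, 0.011631746776401997), 0.03425673022866249) [ 0.4903 -0.0484  0.08  ] grip [ 0.4781 -0.048   0.1063]
bartop ((-0.002171248197555542, 0.011569895781576633), (0.016283700242638588, 0.06416833400726318), 54.10982894897461) [ 0.4779 -0.0479  0.1062] 1265
bar angle right of up -35.89017 knob 0.019370168
red 115 0.037178437497995834 -0.01839507664340616
blue 123 0.03705906873125975 0.04224200234534928
up [ 0.906 -0.032  0.423] rt [-0.035 -0.999  0.   ]
handle [ 0.5823 -0.0476  0.1659] [ 0.5273 -0.1035  0.155 ] [0.5923 0.019  0.2985]
```

```bash
python3 -m crank '[{"dp":[-0.04,-0.054,0],"delta_rot":[0,0,0],"fingers":1},{"dp":[-0.04,-0.054,0],"delta_rot":[0,0,0],"fingers":1},{"dp":[-0.04,-0.054,0],"delta_rot":[0,0,0],"fingers":1},{"dp":[-0.04,-0.054,0],"delta_rot":[0,0,0],"fingers":1},{"dp":[-0.04,-0.054,0],"delta_rot":[0,0,0],"fingers":1},{"dp":[-0.038,-0.054,0],"delta_rot":[0,0,0],"fingers":1},{"dp":[0,0,0],"delta_rot":[0,0,0],"fingers":1},{"dp":[0,0,0],"delta_rot":[0,0,0],"fingers":1}]'
```

```text
t: 2.65
tcp_pos: [0.6576, -0.0998, 0.353]
tool_rot: [-0.0, 1.0, 0.001, -0.001]
force: [-0.9, 0.2, -0.6]
finger_gap: 1.002
gripper_force: 0.0
```

```bash
python3 -m crank '[{"dp":[-0.002,-0.004,0.044],"delta_rot":[0,0,0],"fingers":1},{"dp":[0,0,0.044],"delta_rot":[0,0,0],"fingers":1},{"dp":[0,0,0.044],"delta_rot":[0,0,0],"fingers":1},{"dp":[0,0,0.044],"delta_rot":[0,0,0],"fingers":1},{"dp":[0,0,0.044],"delta_rot":[0,0,0],"fingers":1},{"dp":[0,0,0],"delta_rot":[0,0,0],"fingers":1},{"dp":[0,0,0],"delta_rot":[0,0,0],"fingers":0.2},{"dp":[0,0,0],"delta_rot":[0,0,0],"fingers":0},{"dp":[0,0,0],"delta_rot":[0,0,0],"fingers":-1},{"dp":[0,0,0],"delta_rot":[0,0,0],"fingers":-1},{"dp":[0,0,0],"delta_rot":[0,0,0],"fingers":-1},{"dp":[0,0,0],"delta_rot":[0,0,0],"fingers":-1}]' 40
python3 -m crank '[{"dp":[0,0,0],"delta_rot":[0,0,0],"fingers":-1},{"dp":[0,0,0],"delta_rot":[0,0,0],"fingers":-1},{"dp":[0,0,0],"delta_rot":[0,0,0],"fingers":-1}]'
```

```text
t: 3.65
tcp_pos: [0.6596, -0.1022, 0.2463]
tool_rot: [-0.0, 1.0, -0.0, 0.002]
force: [-0.6, 1.2, 6.4]
finger_gap: 0.645
gripper_force: 43.7
t: 3.9
tcp_pos: [0.6596, -0.1022, 0.2463]
tool_rot: [-0.0, 1.0, 0.0, 0.002]
force: [-0.7, 1.2, 6.6]
finger_gap: 0.637
gripper_force: 43.7
```

```bash
python3 -m crank '[{"dp":[0,0,-0.02],"delta_rot":[0,0,0],"fingers":-1},{"dp":[0,0,-0.04],"delta_rot":[0,0,0],"fingers":-1},{"dp":[0,0,-0.04],"delta_rot":[0,0,0],"fingers":-1},{"dp":[0.01,-0.02,-0.02],"delta_rot":[0,0,0],"fingers":-1},{"dp":[0.02,-0.036,0],"delta_rot":[0,0,0],"fingers":-1},{"dp":[0.026,-0.047,0],"delta_rot":[0,0,0],"fingers":-1},{"dp":[0.026,-0.047,0],"delta_rot":[0,0,0],"fingers":-1},{"dp":[0.026,-0.047,0],"delta_rot":[0,0,0],"fingers":-1},{"dp":[0.026,-0.047,0],"delta_rot":[0,0,0],"fingers":-1},{"dp":[0.026,-0.047,0],"delta_rot":[0,0,0],"fingers":-1},{"dp":[0.026,-0.047,0],"delta_rot":[0,0,0],"fingers":-1},{"dp":[0.026,-0.047,0],"delta_rot":[0,0,0],"fingers":-1}]'
python3 -m crank '[{"dp":[0.026,-0.047,0],"delta_rot":[0,0,0],"fingers":-1},{"dp":[0.026,-0.047,0],"delta_rot":[0,0,0],"fingers":-1},{"dp":[0.026,-0.047,0],"delta_rot":[0,0,0],"fingers":-1},{"dp":[0.026,-0.047,0],"delta_rot":[0,0,0],"fingers":-1},{"dp":[0.02,-0.036,0],"delta_rot":[0,0,0],"fingers":-1},{"dp":[0.01,-0.02,0],"delta_rot":[0,0,0],"fingers":-1},{"dp":[0,0,0],"delta_rot":[0,0,0],"fingers":-1},{"dp":[0,0,0],"delta_rot":[0,0,0],"fingers":-1}]'
python3 - <<'E'
from h import *
m=cam("top");p,d=manip.snapshot("top");cv2.imwrite("pics/t2.png",p[:,:,::-1])
m=cam("wrist");p2,d2=manip.snapshot("wrist");cv2.imwrite("pics/w2.png",p2[:,:,::-1])
cv2.imwrite("pics/c2.png",np.hstack([cv2.resize(p[200:350,400:550],(400,400)),cv2.resize(p2,(400,400))])[:,:,::-1])
print(manip.sense()["force"])
E
```

```text
t: 4.9
tcp_pos: [0.551, -0.2964, 0.3034]
tool_rot: [-0.0, 1.0, 0.0, -0.001]
force: [-0.1, -0.5, -3.8]
finger_gap: 0.64
gripper_force: 43.8
t: 5.57
tcp_pos: [0.4854, -0.4169, 0.3034]
tool_rot: [0.0, 1.0, 0.001, -0.0]
force: [0.3, -0.0, -4.0]
finger_gap: 0.643
gripper_force: 43.8
[ 0.38628584  0.6983417  -3.97670293]
```

View pics/c2.png

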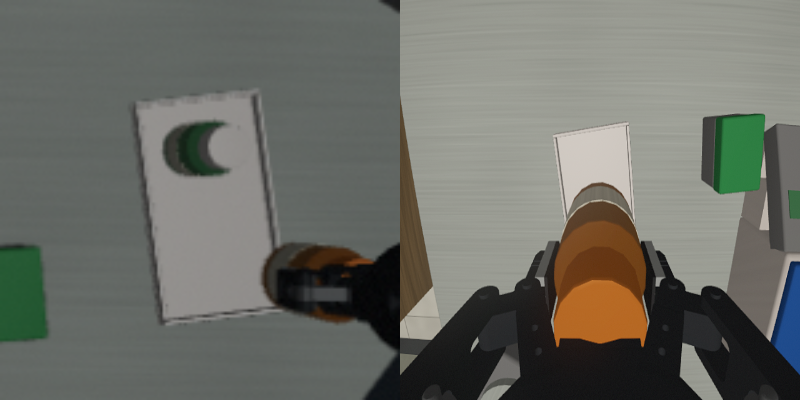

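The bottle hangs upright in the jaws over the tray's empty half; the sideways offset in the top view is parallax. Now I lower it.

```bash
python3 -m crank '[{"dp":[0,0,0.03],"delta_rot":[0,0,0],"fingers":-1},{"dp":[0,0,0.06],"delta_rot":[0,0,0],"fingers":-1},{"dp":[0,0,0.07],"delta_rot":[0,0,0],"fingers":-1},{"dp":[0,0,0.07],"delta_rot":[0,0,0],"fingers":-1},{"dp":[0,0,0.06],"delta_rot":[0,0,0],"fingers":-1},{"dp":[0,0,0.04],"delta_rot":[0,0,0],"fingers":-1},{"dp":[0,0,0.02],"delta_rot":[0,0,0],"fingers":-1},{"dp":[0,0,0.006],"delta_rot":[0,0,0],"fingers":-1},{"dp":[0,0,0.002],"delta_rot":[0,0,0],"fingers":-1},{"dp":[0,0,0],"delta_rot":[0,0,0],"fingers":-1},{"dp":[0,0,0],"delta_rot":[0,0,0],"fingers":-1}]'
python3 -m crank '[{"dp":[0,0,0.002],"delta_rot":[0,0,0],"fingers":-1},{"dp":[0,0,0],"delta_rot":[0,0,0],"fingers":-1},{"dp":[0,0,0.002],"delta_rot":[0,0,0],"fingers":-1},{"dp":[0,0,0],"delta_rot":[0,0,0],"fingers":-1}]'
```

```text
t: 6.58
tcp_pos: [0.487, -0.4177, 0.1268]
tool_rot: [-0.001, 1.0, -0.001, 0.001]
force: [0.8, -0.4, -4.0]
finger_gap: 0.641
gripper_force: 43.6
t: 6.92
tcp_pos: [0.486, -0.4171, 0.1233]
tool_rot: [-0.0, 1.0, -0.0, 0.0]
force: [0.0, -0.1, -4.0]
finger_gap: 0.641
gripper_force: 43.6
```

```bash
python3 -m crank '[{"dp":[0,0,0.002],"delta_rot":[0,0,0],"fingers":-1},{"dp":[0,0,0.002],"delta_rot":[0,0,0],"fingers":-1},{"dp":[0,0,0.0],"delta_rot":[0,0,0],"fingers":-1}]'
python3 -m crank '[{"dp":[0,0,0.002],"delta_rot":[0,0,0],"fingers":-1},{"dp":[0,0,0.0],"delta_rot":[0,0,0],"fingers":-1}]'
```

```text
t: 7.17
tcp_pos: [0.486, -0.4171, 0.1214]
tool_rot: [-0.0, 1.0, -0.0, 0.0]
force: [-1.5, 0.2, 0.4]
finger_gap: 0.634
gripper_force: 44.0
t: 7.33
tcp_pos: [0.486, -0.4171, 0.1213]
tool_rot: [-0.0, 1.0, -0.0, 0.0]
force: [-1.7, 1.1, 5.4]
finger_gap: 0.641
gripper_force: 44.7
```

The bottle is seated, so I release it and rise.

```bash
python3 -m crank '[{"dp":[0,0,-0.001],"delta_rot":[0,0,0],"fingers":0.5},{"dp":[0,0,0],"delta_rot":[0,0,0],"fingers":0.7},{"dp":[0,0,0],"delta_rot":[0,0,0],"fingers":1},{"dp":[0,0,0],"delta_rot":[0,0,0],"fingers":1},{"dp":[0,0,0],"delta_rot":[0,0,0],"fingers":1},{"dp":[0,0,-0.02],"delta_rot":[0,0,0],"fingers":1},{"dp":[0,0,-0.05],"delta_rot":[0,0,0],"fingers":1},{"dp":[0,0,-0.08],"delta_rot":[0,0,0],"fingers":1},{"dp":[0,0,-0.08],"delta_rot":[0,0,0],"fingers":1},{"dp":[0,0,-0.08],"delta_rot":[0,0,0],"fingers":1},{"dp":[0,0,-0.08],"delta_rot":[0,0,0],"fingers":1},{"dp":[0,0,0],"delta_rot":[0,0,0],"fingers":1}]'
python3 - <<'E'
from h import *
m=cam("wrist");p,d=manip.snapshot("wrist");c=cloud(m,d);h=cv2.cvtColor(p,cv2.COLOR_RGB2HSV)
k=cv2.inRange(h,np.array((3,120,80)),np.array((15,255,255)))>0;q=c[k];q=q[~np.isnan(q).any(1)];q=q[(q[:,1]<-.3)]
t=q[q[:,2]>.1];print("bottle cap",len(t),((t.min(0)+t.max(0))/2).round(4),t[:,2].max())
s=manip.sense();T=R.from_quat(s["tool_rot"]);P=s["tcp_pos"];print(P,s["q"].round(2))
n=np.array([-.4227,.0149,.9062]);n/=np.linalg.norm(n);up=np.array([0,0,1])-n*n[2];up/=np.linalg.norm(up);rt=np.cross(up,n)
a=np.radians(-35.9);X=-(np.cos(a)*up+np.sin(a)*rt);Rf=np.c_[X,np.cross(-n,X),-n]
rv=(T.inv()*R.from_matrix(Rf)).as_rotvec();print("rotvec norm/2pi",(rv/2/np.pi).round(4),"deg",np.degrees(np.linalg.norm(rv)))
g=np.array([.478,-.048,.1063])+n*.054
for k in(.12,.0): print(k,"in current axes",((T.as_matrix().T@(g+n*k-P))/.5).round(4), (g+n*k).round(3),"final axes",((Rf.T@(g+n*k-P))/.5).round(4))
print(R.from_matrix(Rf).as_quat().round(3))
E
```

```text
t: 8.33
tcp_pos: [0.4887, -0.4199, 0.3261]
tool_rot: [-0.001, 1.0, -0.007, 0.006]
force: [1.0, -1.5, 1.3]
finger_gap: 1.001
gripper_force: 0.0
bottle cap 2110 [ 0.4853 -0.4169  0.1055] 0.11080231458457429
[ 0.48764304 -0.41874244  0.32210016] [-0.88  0.53  1.37  0.    1.23 -2.45]
rotvec norm/2pi [ 0.021  -0.0658 -0.0922] deg 41.47303410102561
0.12 in current axes [0.1666 0.748  0.1073] [ 0.404 -0.045  0.264] final axes [-0.2529  0.7309  0.0239]
0.0 in current axes [0.0669 0.7465 0.3257] [ 0.455 -0.047  0.155] final axes [-0.2529  0.7309  0.2639]
[-0.284  0.934 -0.07   0.205]
```

```bash
python3 -m crank '[{"dp":[0.0133,0.0747,0],"delta_rot":[0,0,0],"fingers":0.2},{"dp":[0.0133,0.0747,0],"delta_rot":[0,0,0],"fingers":0.2},{"dp":[0.0133,0.0747,0],"delta_rot":[0,0,0],"fingers":0.2},{"dp":[0.0133,0.0747,0],"delta_rot":[0,0,0],"fingers":0.2},{"dp":[0.0133,0.0747,0],"delta_rot":[0,0,0],"fingers":0.2},{"dp":[0.0133,0.0747,0],"delta_rot":[0,0,0],"fingers":0.2},{"dp":[0.0133,0.0747,0],"delta_rot":[0,0,0],"fingers":0.2},{"dp":[0.0133,0.0747,0],"delta_rot":[0,0,0],"fingers":0.2},{"dp":[0.0133,0.0747,0],"delta_rot":[0,0,0],"fingers":0.2},{"dp":[0.0133,0.0747,0],"delta_rot":[0,0,0],"fingers":0.2},{"dp":[0,0,0.06],"delta_rot":[0,0,0],"fingers":0.2},{"dp":[0,0,0.06],"delta_rot":[0,0,0],"fingers":0.2}]'
python3 -m crank '[{"dp":[0,0,0.06],"delta_rot":[0,0,0],"fingers":0.2},{"dp":[0,0,0],"delta_rot":[0.003,-0.0094,-0.01317],"fingers":0.2},{"dp":[0,0,0],"delta_rot":[0.003,-0.0094,-0.01317],"fingers":0.2},{"dp":[0,0,0],"delta_rot":[0.003,-0.0094,-0.01317],"fingers":0.2},{"dp":[0,0,0],"delta_rot":[0.003,-0.0094,-0.01317],"fingers":0.2},{"dp":[0,0,0],"delta_rot":[0.003,-0.0094,-0.01317],"fingers":0.2},{"dp":[0,0,0],"delta_rot":[0.003,-0.0094,-0.01317],"fingers":0.2},{"dp":[0,0,0],"delta_rot":[0.003,-0.0094,-0.01317],"fingers":0.2},{"dp":[0,0,0],"delta_rot":[0,0,0],"fingers":0.2},{"dp":[0,0,0],"delta_rot":[0,0,0],"fingers":0.2}]'
cat > go.py <<'E'
from h import *
import sys
n=np.array([-.4227,.0149,.9062]);n/=np.linalg.norm(n);up=np.array([0,0,1])-n*n[2];up/=np.linalg.norm(up);rt=np.cross(up,n)
def frame(deg):
    a=np.radians(deg);X=-(np.cos(a)*up+np.sin(a)*rt);return np.c_[X,np.cross(-n,X),-n]
def need(Rf,pos):
    s=manip.sense();T=R.from_quat(s["tool_rot"]);print("q",s["q"].round(2),"tcp",s["tcp_pos"].round(4))
    print("rot",((T.inv()*R.from_matrix(Rf)).as_rotvec()/2/np.pi).round(4),"dp",(T.as_matrix().T@(pos-s["tcp_pos"])/.5).round(4))
g=np.array([.478,-.048,.1063])+n*.054
E
python3 - <<'E'
from go import *
need(frame(-35.9),g)
E
```

```text
t: 9.38
tcp_pos: [0.4188, -0.0413, 0.2558]
tool_rot: [-0.003, 1.0, -0.001, 0.002]
force: [0.0, -0.4, 0.0]
finger_gap: 0.601
gripper_force: 0.0
t: 10.22
tcp_pos: [0.4302, -0.0281, 0.2379]
tool_rot: [-0.265, 0.946, -0.068, 0.176]
force: [-1.1, -0.4, 0.0]
finger_gap: 0.599
gripper_force: 0.0
q [-0.38  0.33  2.18  0.39  0.28 -2.85] tcp [ 0.4302 -0.0281  0.2379]
rot [ 0.0024 -0.0095 -0.0065] dp [ 0.0293 -0.0197  0.1733]
```

Joint 6 hits its limit here, so I take the half-turned grasp of the same bar, which leaves plenty of range.

```bash
python3 -m crank '[{"dp":[0,0,0],"delta_rot":[0,0,0.0192],"fingers":0.2},{"dp":[0,0,0],"delta_rot":[0,0,0.0192],"fingers":0.2},{"dp":[0,0,0],"delta_rot":[0,0,0.0192],"fingers":0.2},{"dp":[0,0,0],"delta_rot":[0,0,0.0192],"fingers":0.2},{"dp":[0,0,0],"delta_rot":[0,0,0.0192],"fingers":0.2},{"dp":[0,0,0],"delta_rot":[0,0,0.0192],"fingers":0.2},{"dp":[0,0,0],"delta_rot":[0,0,0.0192],"fingers":0.2},{"dp":[0,0,0],"delta_rot":[0,0,0.0192],"fingers":0.2},{"dp":[0,0,0],"delta_rot":[0,0,0.0192],"fingers":0.2},{"dp":[0,0,0],"delta_rot":[0,0,0.0192],"fingers":0.2},{"dp":[0,0,0],"delta_rot":[0,0,0.0192],"fingers":0.2},{"dp":[0,0,0],"delta_rot":[0,0,0.0192],"fingers":0.2}]' >/dev/null
python3 -m crank '[{"dp":[0,0,0],"delta_rot":[0,0,0.0192],"fingers":0.2},{"dp":[0,0,0],"delta_rot":[0,0,0.0192],"fingers":0.2},{"dp":[0,0,0],"delta_rot":[0,0,0.0192],"fingers":0.2},{"dp":[0,0,0],"delta_rot":[0,0,0.0192],"fingers":0.2},{"dp":[0,0,0],"delta_rot":[0,0,0.0192],"fingers":0.2},{"dp":[0,0,0],"delta_rot":[0,0,0.0192],"fingers":0.2},{"dp":[0,0,0],"delta_rot":[0,0,0.0192],"fingers":0.2},{"dp":[0,0,0],"delta_rot":[0,0,0.0192],"fingers":0.2},{"dp":[0,0,0],"delta_rot":[0,0,0.0192],"fingers":0.2},{"dp":[0,0,0],"delta_rot":[0,0,0.0192],"fingers":0.2},{"dp":[0,0,0],"delta_rot":[0,0,0.0192],"fingers":0.2},{"dp":[0,0,0],"delta_rot":[0,0,0.0192],"fingers":0.2}]'
python3 - <<'E'
from go import *
need(frame(-35.9+180),g)
E
```

```text
t: 12.22
tcp_pos: [0.4305, -0.0288, 0.2376]
tool_rot: [0.907, 0.376, 0.167, 0.088]
force: [-0.4, -0.1, -0.1]
finger_gap: 0.597
gripper_force: 0.0
q [-0.38  0.33  2.18  0.39  0.28  0.05] tcp [ 0.4305 -0.0288  0.2376]
rot [-0.0035  0.0093  0.0315] dp [-0.0322  0.011   0.1726]
```

```bash
python3 -m crank '[{"dp":[-0.0161,0.0055,0.03],"delta_rot":[-0.0012,0.0031,0.0105],"fingers":0.2},{"dp":[-0.0161,0.0055,0.03],"delta_rot":[-0.0012,0.0031,0.0105],"fingers":0.2},{"dp":[0,0,0],"delta_rot":[-0.0011,0.0031,0.0105],"fingers":0.2},{"dp":[0,0,0],"delta_rot":[0,0,0],"fingers":0.2},{"dp":[0,0,0],"delta_rot":[0,0,0],"fingers":0.2}]'
python3 - <<'E'
from go import *
need(frame(-35.9+180),g)
E
```

```text
t: 12.63
tcp_pos: [0.4339, -0.0387, 0.2168]
tool_rot: [0.928, 0.308, 0.199, 0.072]
force: [0.6, -0.1, -0.3]
finger_gap: 0.601
gripper_force: 0.0
q [-0.43  0.4   2.22  0.9   0.21 -0.36] tcp [ 0.4339 -0.0387  0.2168]
rot [-0.0014  0.0011  0.0077] dp [-0.019   0.0052  0.1299]
```

```bash
python3 -m crank '[{"dp":[-0.0095,0.0026,0.02],"delta_rot":[-0.0007,0.0006,0.0039],"fingers":0.2},{"dp":[-0.0095,0.0026,0.02],"delta_rot":[-0.0007,0.0005,0.0038],"fingers":0.2},{"dp":[0,0,0.02],"delta_rot":[0,0,0],"fingers":0.2},{"dp":[0,0,0],"delta_rot":[0,0,0],"fingers":0.2},{"dp":[0,0,0],"delta_rot":[0,0,0],"fingers":0.2}]'
python3 - <<'E'
from go import *
need(frame(-35.9+180),g)
E
```

```text
t: 13.05
tcp_pos: [0.4412, -0.0452, 0.1903]
tool_rot: [0.933, 0.288, 0.205, 0.07]
force: [-0.6, -0.0, 0.0]
finger_gap: 0.598
gripper_force: 0.0
q [-0.45  0.48  2.23  1.41  0.17 -0.84] tcp [ 0.4412 -0.0452  0.1903]
rot [-0.0002 -0.0003  0.0012] dp [-0.0053  0.0001  0.0754]
```

```bash
python3 -m crank '[{"dp":[-0.005,0,0.02],"delta_rot":[0,0,0.001],"fingers":0.2},{"dp":[0,0,0.02],"delta_rot":[0,0,0],"fingers":0.2},{"dp":[0,0,0.018],"delta_rot":[0,0,0],"fingers":0.2},{"dp":[0,0,0.01],"delta_rot":[0,0,0],"fingers":0.2},{"dp":[0,0,0],"delta_rot":[0,0,0],"fingers":0.2},{"dp":[0,0,0],"delta_rot":[0,0,0],"fingers":0.2}]'
python3 - <<'E'
from go import *
need(frame(-35.9+180),g)
E
```

```text
t: 13.55
tcp_pos: [0.4537, -0.0469, 0.1591]
tool_rot: [0.933, 0.285, 0.206, 0.07]
force: [0.1, 0.4, 0.6]
finger_gap: 0.601
gripper_force: 0.0
q [-0.43  0.57  2.22  1.91  0.18 -1.33] tcp [ 0.4537 -0.0469  0.1591]
rot [-0.0001 -0.0004  0.0002] dp [-0.0007  0.      0.0084]
```

```bash
python3 -m crank '[{"dp":[0,0,0.004],"delta_rot":[0,0,0],"fingers":-0.3},{"dp":[0,0,0],"delta_rot":[0,0,0],"fingers":-1},{"dp":[0,0,0],"delta_rot":[0,0,0],"fingers":-1},{"dp":[0,0,0],"delta_rot":[0,0,0],"fingers":-1},{"dp":[0,0,0],"delta_rot":[0,0,0],"fingers":-1},{"dp":[0,0,0],"delta_rot":[0,0,0],"fingers":-1},{"dp":[0,0,0],"delta_rot":[0,0,0],"fingers":-1},{"dp":[0,0,0],"delta_rot":[0,0,0],"fingers":-1}]' 60
python3 -m crank '[{"dp":[0,0,0],"delta_rot":[0,0,0.012],"fingers":-1},{"dp":[0,0,0],"delta_rot":[0,0,0.012],"fingers":-1},{"dp":[0,0,0],"delta_rot":[0,0,0.012],"fingers":-1},{"dp":[0,0,0],"delta_rot":[0,0,0],"fingers":-1}]'
```

```text
t: 14.22
tcp_pos: [0.455, -0.0481, 0.1579]
tool_rot: [0.934, 0.284, 0.206, 0.071]
force: [-2.1, -2.7, 6.0]
finger_gap: 0.18
gripper_force: 58.7
t: 14.55
tcp_pos: [0.4552, -0.0484, 0.158]
tool_rot: [0.96, 0.175, 0.213, 0.048]
force: [-1.3, -4.5, 5.3]
finger_gap: 0.178
gripper_force: 58.9
```

```bash
python3 -m crank '[{"dp":[0,0,0],"delta_rot":[0,0,0.012],"fingers":-1},{"dp":[0,0,0],"delta_rot":[0,0,0.012],"fingers":-1},{"dp":[0,0,0],"delta_rot":[0,0,0.012],"fingers":-1},{"dp":[0,0,0],"delta_rot":[0,0,0.012],"fingers":-1},{"dp":[0,0,0],"delta_rot":[0,0,0.012],"fingers":-1},{"dp":[0,0,0],"delta_rot":[0,0,0.012],"fingers":-1},{"dp":[0,0,0],"delta_rot":[0,0,0.012],"fingers":-1},{"dp":[0,0,0],"delta_rot":[0,0,0.012],"fingers":-1},{"dp":[0,0,0],"delta_rot":[0,0,0.012],"fingers":-1},{"dp":[0,0,0],"delta_rot":[0,0,0.012],"fingers":-1},{"dp":[0,0,0],"delta_rot":[0,0,0.012],"fingers":-1},{"dp":[0,0,0],"delta_rot":[0,0,0.012],"fingers":-1}]'
python3 -m crank '[{"dp":[0,0,0],"delta_rot":[0,0,0.012],"fingers":-1},{"dp":[0,0,0],"delta_rot":[0,0,0.012],"fingers":-1},{"dp":[0,0,0],"delta_rot":[0,0,0],"fingers":-1},{"dp":[0,0,0],"delta_rot":[0,0,0],"fingers":-1}]'
python3 - <<'E'
from go import *
need(frame(-35.9+180+73.3),g)
E
```

```text
t: 15.55
tcp_pos: [0.4552, -0.0497, 0.158]
tool_rot: [0.94, -0.264, 0.212, -0.049]
force: [-1.9, -8.3, 7.1]
finger_gap: 0.176
gripper_force: 59.1
t: 15.88
tcp_pos: [0.4551, -0.0499, 0.158]
tool_rot: [0.918, -0.332, 0.208, -0.064]
force: [-2.3, -8.6, 7.1]
finger_gap: 0.18
gripper_force: 59.0
q [-0.44  0.57  2.22  1.94  0.17 -0.08] tcp [ 0.4551 -0.0499  0.158 ]
rot [ 0.0005 -0.0008 -0.0008] dp [-0.0052 -0.0028  0.0049]
```

```bash
python3 -m crank '[{"dp":[0,0,0],"delta_rot":[0,0,0],"fingers":0},{"dp":[0,0,0],"delta_rot":[0,0,0],"fingers":0},{"dp":[0,0,0],"delta_rot":[0,0,0],"fingers":0},{"dp":[0,0,0],"delta_rot":[0,0,0],"fingers":0},{"dp":[0,0,-0.03],"delta_rot":[0,0,0],"fingers":0},{"dp":[0,0,-0.06],"delta_rot":[0,0,0],"fingers":0},{"dp":[0,0,-0.06],"delta_rot":[0,0,0],"fingers":0},{"dp":[0,0,-0.06],"delta_rot":[0,0,0],"fingers":0},{"dp":[0,0,-0.03],"delta_rot":[0,0,0],"fingers":0},{"dp":[0,0,0],"delta_rot":[0,0,0],"fingers":0}]'
python3 - <<'E'
from go import *
m=cam("top");p,d=manip.snapshot("top");m2=cam("wrist");p2,d2=manip.snapshot("wrist")
cv2.imwrite("pics/c3.png",np.hstack([cv2.resize(p[170:350,270:450],(400,400)),cv2.resize(p2,(400,400))])[:,:,::-1])
for m,p,d in((m,p,d),(m2,p2,d2)):
    c=cloud(m,d);h=cv2.cvtColor(p,cv2.COLOR_RGB2HSV);Y=c[cv2.inRange(h,np.array((22,120,80)),np.array((32,255,255)))>0];Y=Y[~np.isnan(Y).any(1)]
    k0=np.array([.4903,-.0484,.08]);D=Y-k0;hh=D@n;b=(hh>.036)&(hh<.05)&(np.linalg.norm(D,axis=1)<.08)
    if b.sum()<40: continue
    r=cv2.minAreaRect(np.c_[(D@up)[b],(D@rt)[b]].astype(np.float32));bp=cv2.boxPoints(r);e=max([bp[1]-bp[0],bp[2]-bp[1]],key=np.linalg.norm);e=e*np.sign(e[0])
    a=np.degrees(np.arctan2(e[1],e[0]));print(b.sum(),r,"knob",np.radians(a+37))
s=manip.sense();print(s["q"].round(2))
E
```

```text
t: 16.72
tcp_pos: [0.4259, -0.0442, 0.2236]
tool_rot: [0.918, -0.327, 0.21, -0.073]
force: [-0.3, 0.7, -0.1]
finger_gap: 0.497
gripper_force: 0.0
133 ((0.0047745658084750175, 0.005548199638724327), (0.05394425988197327, 0.0174648929387331), 35.01301956176758) knob 1.2568642
2793 ((0.000594060868024826, 0.002170190215110779), (0.06386777758598328, 0.015736419707536697), 37.53651809692383) knob 1.3009076
[-0.47  0.38  2.24  1.04  0.23  0.8 ]
```

View pics/c3.png

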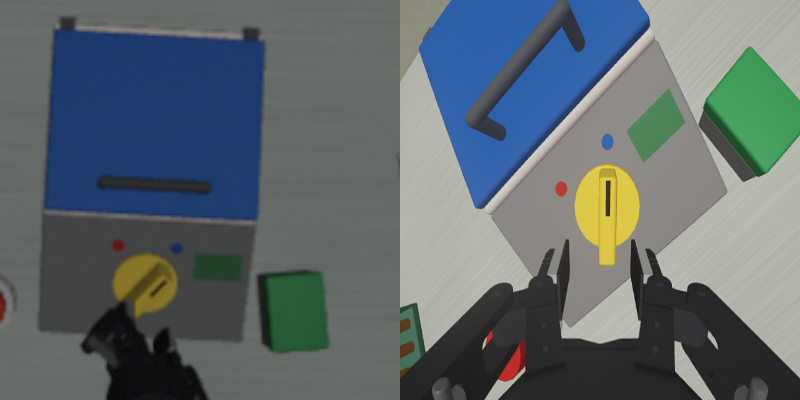

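The knob now points at the blue dot (1.30 rad); in the wrist view the pointer line at (607,198) is aimed at the blue dot (607,142). The handle shows clear of everything. Next I work out the handle grasp.

Run:
```python
from go import *
m=cam("wrist");p,d=manip.snapshot("wrist");c=cloud(m,d);k=(p.max(2)<95)&(d>0)&(c[:,:,2]>.15)&(c[:,:,2]<.18)&(abs(c[:,:,0]-.585)<.04)&(abs(c[:,:,1]+.055)<.045)
H=c[k];print(len(H),np.median(H,0).round(4),np.percentile(H,[2,98],axis=0).round(4),np.polyfit(H[:,1],H[:,0],1))
t=H[H[:,2]>np.percentile(H[:,2],85)];print("crest",t.mean(0).round(4))
xh=np.array([.9993,-.038,0]);yh=np.array([.038,.9993,0]);Rf=np.c_[yh,xh,[0,0,-1]]
hd=np.array([.588,-.0535,.164]); s=manip.sense();P=s["tcp_pos"]
need(Rf,hd+[0,0,.061+.08]); T=R.from_quat(s["tool_rot"])
print("final-axes dp",(Rf.T@(hd+[0,0,.141]-P)/.5).round(4));
```

```text
3220 [ 0.5834 -0.058   0.1668] [[ 0.5807 -0.0991  0.1603]
 [ 0.591  -0.0118  0.1699]] [0.03656383 0.58601796]
crest [ 0.5869 -0.0548  0.1694]
q [-0.47  0.38  2.24  1.04  0.23  0.8 ] tcp [ 0.4269 -0.0446  0.222 ]
rot [ 0.0367 -0.0799 -0.3463] dp [ 0.2913 -0.216  -0.0103]
final-axes dp [-0.0055  0.3226 -0.166 ]
```

```bash
python3 -m crank '[{"dp":[0.058,-0.043,-0.002],"delta_rot":[0,0,0],"fingers":0},{"dp":[0.058,-0.043,-0.002],"delta_rot":[0,0,0],"fingers":0},{"dp":[0.058,-0.043,-0.002],"delta_rot":[0,0,0],"fingers":0},{"dp":[0.058,-0.043,-0.002],"delta_rot":[0,0,0],"fingers":0},{"dp":[0.058,-0.043,-0.002],"delta_rot":[0,0,0],"fingers":0},{"dp":[0,0,0],"delta_rot":[0.0018,-0.0038,-0.0165],"fingers":0},{"dp":[0,0,0],"delta_rot":[0.0018,-0.0038,-0.0165],"fingers":0},{"dp":[0,0,0],"delta_rot":[0.0018,-0.0038,-0.0165],"fingers":0},{"dp":[0,0,0],"delta_rot":[0.0018,-0.0038,-0.0165],"fingers":0},{"dp":[0,0,0],"delta_rot":[0.0018,-0.0038,-0.0165],"fingers":0},{"dp":[0,0,0],"delta_rot":[0.0018,-0.0038,-0.0165],"fingers":0},{"dp":[0,0,0],"delta_rot":[0.0018,-0.0038,-0.0165],"fingers":0}]'
python3 -m crank '[{"dp":[0,0,0],"delta_rot":[0.0018,-0.0038,-0.0165],"fingers":0},{"dp":[0,0,0],"delta_rot":[0.0018,-0.0038,-0.0165],"fingers":0},{"dp":[0,0,0],"delta_rot":[0.0018,-0.0038,-0.0165],"fingers":0},{"dp":[0,0,0],"delta_rot":[0.0018,-0.0038,-0.0165],"fingers":0},{"dp":[0,0,0],"delta_rot":[0.0018,-0.0038,-0.0165],"fingers":0},{"dp":[0,0,0],"delta_rot":[0.0018,-0.0038,-0.0165],"fingers":0},{"dp":[0,0,0],"delta_rot":[0.0018,-0.0038,-0.0165],"fingers":0},{"dp":[0,0,0],"delta_rot":[0.0018,-0.0038,-0.0165],"fingers":0},{"dp":[0,0,0],"delta_rot":[0.0018,-0.0038,-0.0165],"fingers":0},{"dp":[0,0,0],"delta_rot":[0.0018,-0.0038,-0.0165],"fingers":0},{"dp":[0,0,0],"delta_rot":[0.0018,-0.0038,-0.0165],"fingers":0},{"dp":[0,0,0],"delta_rot":[0,0,0],"fingers":0}]'
cat >> go.py <<'E'
xh=np.array([.9993,-.038,0]);yh=np.array([.038,.9993,0]);Rl=np.c_[yh,xh,[0,0,-1]]
hd=np.array([.587,-.054,.164])
E
python3 - <<'E'
from go import *
need(Rl,hd+[0,0,.061])
E
```

```text
t: 17.87
tcp_pos: [0.5532, -0.0494, 0.2848]
tool_rot: [0.984, 0.039, 0.161, -0.062]
force: [-0.5, 0.3, 0.3]
finger_gap: 0.502
gripper_force: 0.0
t: 18.87
tcp_pos: [0.5536, -0.0489, 0.2847]
tool_rot: [0.815, 0.578, 0.043, -0.019]
force: [0.4, 0.5, 0.5]
finger_gap: 0.499
gripper_force: 0.0
q [-0.33  0.45  1.65  0.11  1.02 -0.05] tcp [ 0.5536 -0.0489  0.2847]
rot [ 0.0053 -0.0141 -0.0475] dp [0.0013 0.0639 0.1214]
```

```bash
python3 -m crank '[{"dp":[0,0,0],"delta_rot":[0.0018,-0.0047,-0.0158],"fingers":0},{"dp":[0,0,0],"delta_rot":[0.0018,-0.0047,-0.0158],"fingers":0},{"dp":[0,0,0],"delta_rot":[0.0018,-0.0047,-0.0158],"fingers":0},{"dp":[0,0,0],"delta_rot":[0,0,0],"fingers":0},{"dp":[0,0,0],"delta_rot":[0,0,0],"fingers":0}]'
python3 - <<'E'
from go import *
need(Rl,hd+[0,0,.061])
E
```

```text
t: 19.28
tcp_pos: [0.553, -0.0493, 0.2853]
tool_rot: [0.723, 0.691, 0.0, 0.0]
force: [1.3, 0.7, 0.1]
finger_gap: 0.503
gripper_force: 0.0
q [-0.29  0.46  1.63  0.    1.05 -0.25] tcp [ 0.553  -0.0493  0.2853]
rot [ 0.     -0.     -0.0011] dp [-0.0064  0.0683  0.1207]
```

```bash
python3 -m crank '[{"dp":[-0.0032,0.0342,0],"delta_rot":[0,0,-0.001],"fingers":0},{"dp":[-0.0032,0.0341,0],"delta_rot":[0,0,0],"fingers":0},{"dp":[0,0,0.03],"delta_rot":[0,0,0],"fingers":0},{"dp":[0,0,0.04],"delta_rot":[0,0,0],"fingers":0},{"dp":[0,0,0.03],"delta_rot":[0,0,0],"fingers":0},{"dp":[0,0,0.02],"delta_rot":[0,0,0],"fingers":0},{"dp":[0,0,0],"delta_rot":[0,0,0],"fingers":0},{"dp":[0,0,0],"delta_rot":[0,0,0],"fingers":-0.5},{"dp":[0,0,0],"delta_rot":[0,0,0],"fingers":-1},{"dp":[0,0,0],"delta_rot":[0,0,0],"fingers":-1},{"dp":[0,0,0],"delta_rot":[0,0,0],"fingers":-1},{"dp":[0,0,0],"delta_rot":[0,0,0],"fingers":-1}]' 30
python3 -m crank '[{"dp":[0,0,0],"delta_rot":[0,0,0],"fingers":-1},{"dp":[0,0,0],"delta_rot":[0,0,0],"fingers":-1}]'
python3 - <<'E'
from go import *
s=manip.sense();P=s["tcp_pos"];print(P)
r=np.hypot(.155,.047);a0=np.arctan2(.047,.155)
prev=(-.155,.047)
# per-step increments (tool y = along heater x, tool z = down), tool upright
for a in np.arange(.05,.81,.05):
    q=(-r*np.cos(a0+a),r*np.sin(a0+a));print(round(a,2),"y",round((q[0]-prev[0])/.5,4),"z",round(-(q[1]-prev[1])/.5,4));prev=q
E
```

```text
t: 20.28
tcp_pos: [0.5877, -0.0548, 0.2274]
tool_rot: [0.72, 0.694, 0.0, 0.002]
force: [0.1, -0.5, 2.2]
finger_gap: 0.122
gripper_force: 29.4
t: 20.45
tcp_pos: [0.5877, -0.0548, 0.2274]
tool_rot: [0.72, 0.694, 0.0, 0.002]
force: [0.8, -0.9, 4.6]
finger_gap: 0.129
gripper_force: 29.8
[ 0.58769155 -0.05478444  0.22739221]
0.05 y 0.0051 z -0.0154
0.1 y 0.0058 z -0.0151
0.15 y 0.0066 z -0.0148
0.2 y 0.0073 z -0.0144
0.25 y 0.008 z -0.0141
0.3 y 0.0087 z -0.0136
0.35 y 0.0094 z -0.0132
0.4 y 0.01 z -0.0127
0.45 y 0.0107 z -0.0122
0.5 y 0.0113 z -0.0116
0.55 y 0.0118 z -0.0111
0.6 y 0.0124 z -0.0105
0.65 y 0.0129 z -0.0098
0.7 y 0.0134 z -0.0092
0.75 y 0.0138 z -0.0085
0.8 y 0.0142 z -0.0078
```

The bar is gripped, so I raise it along the arc with the tool kept vertical and the round bar pivoting in the pads.

```bash
python3 -m crank '[{"dp":[0,0.0051,-0.0154],"delta_rot":[0,0,0],"fingers":-1},{"dp":[0,0.0058,-0.0151],"delta_rot":[0,0,0],"fingers":-1},{"dp":[0,0.0066,-0.0148],"delta_rot":[0,0,0],"fingers":-1},{"dp":[0,0.0073,-0.0144],"delta_rot":[0,0,0],"fingers":-1},{"dp":[0,0.008,-0.0141],"delta_rot":[0,0,0],"fingers":-1},{"dp":[0,0.0087,-0.0136],"delta_rot":[0,0,0],"fingers":-1},{"dp":[0,0.0094,-0.0132],"delta_rot":[0,0,0],"fingers":-1},{"dp":[0,0.01,-0.0127],"delta_rot":[0,0,0],"fingers":-1}]'
python3 - <<'E'
from go import *
P=manip.sense()["tcp_pos"];print(P,"sag expect",P-np.array([.587,-.054,.2274]))
E
```

```text
t: 21.12
tcp_pos: [0.6164, -0.0557, 0.2834]
tool_rot: [0.72, 0.694, -0.002, -0.0]
force: [-4.9, -4.5, -4.3]
finger_gap: 0.124
gripper_force: 29.3
[ 0.61636678 -0.05573896  0.28335898] sag expect [ 0.02936678 -0.00173896  0.05595898]
```

```bash
python3 -m crank '[{"dp":[0,0.0107,-0.0122],"delta_rot":[0,0,0],"fingers":-1},{"dp":[0,0.0113,-0.0116],"delta_rot":[0,0,0],"fingers":-1},{"dp":[0,0.0118,-0.0111],"delta_rot":[0,0,0],"fingers":-1},{"dp":[0,0.0124,-0.0105],"delta_rot":[0,0,0],"fingers":-1},{"dp":[0,0.0129,-0.0098],"delta_rot":[0,0,0],"fingers":-1},{"dp":[0,0.0134,-0.0092],"delta_rot":[0,0,0],"fingers":-1},{"dp":[0,0.0138,-0.0085],"delta_rot":[0,0,0],"fingers":-1},{"dp":[0,0.01,-0.0054],"delta_rot":[0,0,0],"fingers":-1},{"dp":[0,0,0],"delta_rot":[0,0,0],"fingers":-1},{"dp":[0,0,0],"delta_rot":[0,0,0],"fingers":-1},{"dp":[0,0,0],"delta_rot":[0,0,0],"fingers":-1}]'
python3 - <<'E'
from go import *
P=manip.sense()["tcp_pos"];print(np.arctan2(.047+P[2]-.2274,.155-(P[0]-.5875))-.2945)
m=cam("scene");p,d=manip.snapshot("scene");m2=cam("wrist");p2,d2=manip.snapshot("wrist")
cv2.imwrite("pics/c4.png",np.hstack([cv2.resize(p[180:400,190:410],(400,400)),cv2.resize(p2,(400,400))])[:,:,::-1])
E
```

```text
t: 22.03
tcp_pos: [0.6638, -0.0575, 0.3258]
tool_rot: [0.72, 0.694, -0.002, 0.001]
force: [-8.2, -2.5, 7.4]
finger_gap: 0.123
gripper_force: 29.7
0.7804860682715995
```

View pics/c4.png

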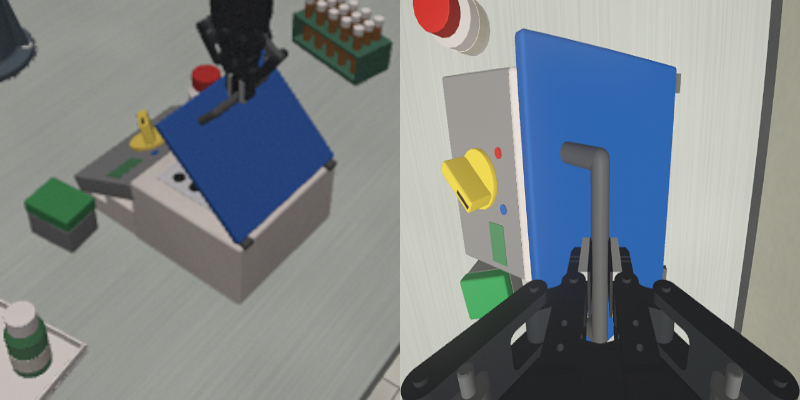

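Lid is at about 0.78 rad, held at the bar. I open the jaws just a little so they stay clear of the lid, then retreat straight up.

```bash
python3 -m crank '[{"dp":[0,0,0],"delta_rot":[0,0,0],"fingers":-0.6},{"dp":[0,0,0],"delta_rot":[0,0,0],"fingers":-0.45},{"dp":[0,0,0],"delta_rot":[0,0,0],"fingers":-0.45},{"dp":[0,0,0],"delta_rot":[0,0,0],"fingers":-0.45}]'
python3 -m crank '[{"dp":[0,0,-0.02],"delta_rot":[0,0,0],"fingers":-0.45},{"dp":[0,0,-0.04],"delta_rot":[0,0,0],"fingers":-0.45},{"dp":[0,0,-0.06],"delta_rot":[0,0,0],"fingers":-0.45},{"dp":[0,0,-0.06],"delta_rot":[0,0,0],"fingers":-0.45},{"dp":[0,0,-0.06],"delta_rot":[0,0,0],"fingers":-0.45},{"dp":[0,0,0],"delta_rot":[0,0,0],"fingers":-0.45},{"dp":[0,0,0],"delta_rot":[0,0,0],"fingers":-0.45},{"dp":[0,0,0],"delta_rot":[0,0,0],"fingers":-0.45}]'
python3 - <<'E'
from go import *
ms=[]
for nme in("scene","wrist"):
    m=cam(nme);p,d=manip.snapshot(nme);c=cloud(m,d);h=cv2.cvtColor(p,cv2.COLOR_RGB2HSV);k=cv2.inRange(h,np.array((105,130,40)),np.array((130,255,255)))>0
    L=c[k];L=L[~np.isnan(L).any(1)];L=L[(abs(L[:,0]-.67)<.12)&(abs(L[:,1]+.055)<.12)&(L[:,2]>.11)]
    if len(L)>200:
        for _ in range(2):
            o=np.median(L,0);nn=np.linalg.svd(L-o,full_matrices=False)[2][2];L=L[abs((L-o)@nn)<.006]
        print(nme,len(L),"lid deg",np.degrees(np.arccos(abs(nn[2]))))
    if nme=="scene": cv2.imwrite("pics/s5.png",p[:,:,::-1])
E
```

```text
t: 22.47
tcp_pos: [0.6663, -0.0567, 0.3231]
tool_rot: [0.72, 0.694, 0.0, 0.002]
force: [0.6, 0.8, 0.6]
finger_gap: 0.276
gripper_force: 0.0
t: 23.13
tcp_pos: [0.6652, -0.0567, 0.4422]
tool_rot: [0.72, 0.694, -0.001, 0.001]
force: [0.4, 0.3, -0.2]
finger_gap: 0.275
gripper_force: 0.0
scene 5066 lid deg 43.83977966641034
wrist 28577 lid deg 43.52682482315529
```

View pics/s5.png

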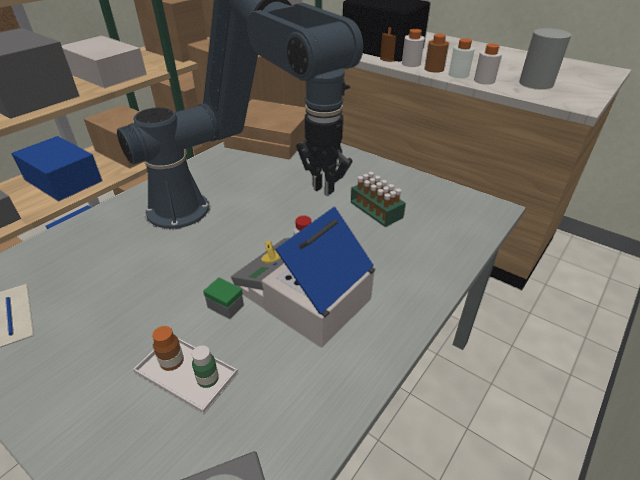

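The bottle stands upright in the tray at (168,350), next to the flask. The lid stands at about 44°, the arm is clear, and everything else is in place, so I hand in.

```bash
python3 -c "
from station import manip
print(manip.sign_off())"
```

```text
the job is handed in; nothing more can be done
None
```

The job is handed in after about 23 s of robot time: the amber bottle stands upright in the tray, the knob is at the blue dot (about 1.30 rad), the lid stands at about 44° and the arm touches nothing; the sign-off returned no verdict.

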